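# Pin the keeper bar over a glass panel on the easel

## Robot

A 6-joint arm with a two-finger parallel gripper is mounted at the origin on the work surface. World frame = base frame: x ahead of the robot, y to its left, z up, the work surface at z = 0. Lengths are in m, angles in rad, forces in N, time in s.
With the tool pointing down it reaches from about 0.3 to 0.875 m from the base axis. Payload 6.4 kg.
Tool frame: the origin (TCP) lies on the centre line of the jaws, within the pads' length; the fingertips stand 8 mm ahead of it and the grasp point (between the pads) lies 11 mm behind it; z points along the fingers, y is the line along which they close (so a half turn about z gives the same grasp; the last joint's range is limited). The gripper opens to 85 mm and grips with 20 to 120 N. Pads are 22 mm wide; open, the fingers measure 114 mm over their backs; the gripper's body (76 mm by 85 mm) begins 54 mm behind the grasp point. The pads swing forward as they close: fully open they stand 13 mm farther back than shut.
Start: joints at [1.023, 0.181, 1.607, -0, 1.354, -0.206], TCP at [0.193, 0.542, 0.239] pointing down, gripper open.
Joint ranges: [-2.99, 2.99], [-0.89, 2.07], [0.3, 2.58], [-1.14, 4.28], [0, 2.63], [-3.12, 3.12]. Speed limits (rad/s): [2.57, 2.57, 3.01, 3.14, 3.14, 3.14].

## Interface

Orientations are given as a 3x3 rotation matrix whose columns are the frame's x, y, z axes.
In Python, from plant import bot, imaging, status gives the robot as it stands. Calls block until the motion is done:
- bot.move_to(position, orientation): joint-space move of the TCP to a pose.
- bot.move_straight(position, velocity=0.15, ori=None, max_force=None): straight line of the TCP; ori=None keeps the orientation; velocity is the mean speed in m/s. With max_force (N) it stops when the force on the tool has changed by that much, and returns True; else False.
- bot.set_joints(angles): joint-space move.
- bot.grip(opening): opening from 0.0 (shut) to 1.0 (fully open); the grip force is fixed at half the most; returns when the fingers have stopped.
- bot.pause(seconds).
- bot.solve_ik(position, orientation): joint angles nearest the present ones, or None.
- imaging.capture(name): name is "scene" or "top"; returns a dict with "img" (400x640x3 uint8, red, green, blue), "depth" (400x640 float32, m along the optical axis (not along the pixel's ray), 0 where there is no reading), "fx", "fy", "cx", "cy" (pixels), "R" (3x3) and "t" (3): a world point X has camera coordinates R X + t. Camera axes: x right, y down, z forward; pixel columns grow to the right and rows downward; lengths in m; the calibration is good to about 2 mm. A picture is of the moment at which its call begins.
A pose or a line that the arm cannot do raises bot.PlanningError and nothing moves.
- bot.sign_off(): hands the job in; it is judged then, once.
Readings, each from a call of its own:
- status.read_time_s(): time.
- status.read_qpos(): joint angles.
- status.read_joint_velocities(): joint speeds.
- status.read_joint_torque(): joint torques, N m.
- status.read_tool_pos(): TCP position.
- status.read_tcp_rot(): TCP orientation.
- status.read_ft_force(): force on the tool from outside, world axes, zero at the start.
- status.read_moment(): the same for the moment, N m.
- status.read_gripper_width(): opening from 0.0 (shut) to 1.0 (fully open).
- status.read_grip_force(): force on a finger pad.
Only numpy, scipy, OpenCV 4.12 (cv2) and the standard library are available. Lean on these libraries where they do the work, as an engineer would, in place of code of your own. Each camera call takes 0.05 s, during which the arm holds its last target. There are 200 camera calls.

## Task

Lay the small framed glass panel flat on the face of the sloping easel, midway between the two steel ears, with one short edge down against the bottom ledge. Then swing the hinged keeper bar down across it until the hole in the bar's end lies over the hole in the fixed ear, and push the pin from the wooden rack through both holes until its flange sits on the bar. Let go of everything, and leave the bottle, the jar and the brush where they are.

Things in the scene. Friction and masses are not known exactly. Their poses are not given: they have to be found in the camera images.
- board: Fixed sloping plywood face of the easel with a white sheet, 190 mm wide, 203 mm long, 25 degrees from level, rising away from the robot. Origin: on the face, middle of its lower end, at the inside of the ledge. x up the slope, y along the ledge (to the robot's left), z out of the face at a right angle. The ledge (x -12 to 0 mm) stands 10 mm out of the face. A steel ear stands at each side.
- panel_place (a point): The point on the board where the panel's centre belongs: x 55, y 0, z 6 mm in the board's frame, axes as the board's. The panel then touches the ledge and lies with its long side up the slope.
- panel_center (a point): Centre of the loose glass panel in a dark metal frame, 110 mm long (its x), 62 mm wide (its y), 12 mm thick (its z), about 160 g (hidden variation); it starts lying flat on the table. Either face up and either short edge down is alike. The 62 mm width can be gripped at the frame's edges.
- bar (a joint): Angle of the aluminium keeper bar about its hinge, rad. 0: it lies along the board's +y, its hole exactly over the lug's hole; positive: free end swung up the slope (1.57: straight up the slope). Stops at -0.15 and 1.75, so it can go too far. It turns parallel to the board and stays where left by friction (about 0.25 N m); weighs 180 g.
- bar_hinge (a point): The bar's hinge axis (along the board's z) at the underside of the bar: x 70, y -120, z 20 mm in the board's frame, fixed, on the right ear (block x 50 to 90, y -81 to -145, up to z 20 mm). The bar is 24 mm wide, 8 mm thick (z 20 to 28 mm) and passes 8 mm over a panel lying on the board.
- bar_knob (a point): Middle of the bar's upright round black knob, 16 mm in diameter, 28 mm tall (board z 28 to 56 mm), 100 mm from the hinge axis along the bar. It turns with the bar.
- bar_hole (a point): Centre of the upper mouth of the 14 mm hole in the bar's free end (a 30 x 40 mm eye plate, 8 mm thick), 240 mm from the hinge axis. Its mouth is at z = 28 mm in the board's frame.
- lug_hole (a point): Upper mouth centre of the 12 mm through hole in the left ear, the fixed lug: x 70, y 120, z 20 mm in the board's frame; axes as the board's, hole along z; the lug is 14 mm thick, free space below it. The ear's block spans x 50 to 90, y 79 to 145 mm.
- pin_grip (a point): Middle of the loose pin's black grip block, 16 mm (its x) by 24 (its y) by 28 tall (its z, tip to head). Below the block: steel flange 26 mm in diameter, 4 mm thick, its underside 18 mm below this point. The pin starts upright in the rack, flange on the rack's top (46 mm high); lift it 45 mm or more to free it. About 60 g.
- pin_tip (a point): The tip of the pin, on its axis, 58 mm below the grip point; z points along the pin to its head. Shank 10 mm in diameter and 40 mm long under the flange, its last 8 mm tapering to 4 mm. With the flange on the bar the tip is 32 mm below the lug's upper mouth.
- rack: Fixed wooden block 75 x 75 x 46 mm with a 13 mm hole in the middle of its top in which the pin stands; origin at the centre of its underside.
- oil_bottle: Bystander: white bottle 52 mm in diameter, 130 mm tall, loose; origin at the centre of its underside.
- paint_jar: Bystander: jar 60 mm in diameter, 65 mm tall, loose; origin at the centre of its underside.
- flux_brush: Bystander: brush 170 mm long lying on the table, loose.
There are look-alikes about, which are no part of the job. Leave any pink look-alike of the part that bears panel_center alone. Of the things that look like the part that bears pin_grip, the smaller one is meant.

How it is judged:
By the outcome, as a careful person would: the job done as asked, in the order asked, and still so for the second after the job is handed in, with the robot touching nothing.
It also fails if it takes over 72 s, if anything falls off the work surface, if the arm or the gripper's body presses on something with over 40 N, if the wrist force passes 120 N, or if a joint passes its speed limit or range.

## Working session

There is one attempt and no reset: what is moved stays moved. The work goes in short steps, each a Python script; the robot and the scene stay as the last script left them, time stands still between calls to the robot, and variables do not carry over. Pictures are saved under pics/ and viewed, at most 11 in all, crops included, and the job is handed in when it is done.

```bash
ls; mkdir -p pics; python3 - <<'E'
from plant import bot, imaging, status
import cv2,numpy as np
for n in ("scene","top"):
    c=imaging.capture(n); cv2.imwrite(f"pics/{n}0.png",c["img"][:,:,::-1]); np.savez(f"{n}0.npz",**c)
    print(n,c["fx"],c["cx"],c["cy"],c["R"].round(3).tolist(),(-c["R"].T@c["t"]).round(3), (c["depth"]>0).mean())
print(status.read_time_s())
E
```

```text
pics
scene 363.032370724747 317.6875067950893 200.3149158533491 [[-0.462, 0.887, 0.011], [0.636, 0.341, -0.692], [-0.618, -0.313, -0.722]] [1.038 0.277 0.726] 0.9959609375
top 392.9928503707258 323.478315819681 194.47461962907863 [[0.006, -1.0, 0.021], [-0.999, -0.007, -0.052], [0.052, -0.021, -0.998]] [0.462 0.008 1.181] 0.995875
0.1
```

View pics/scene0.png

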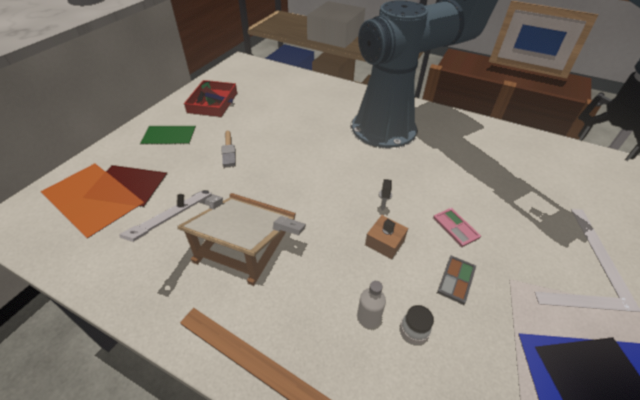

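View pics/top0.png

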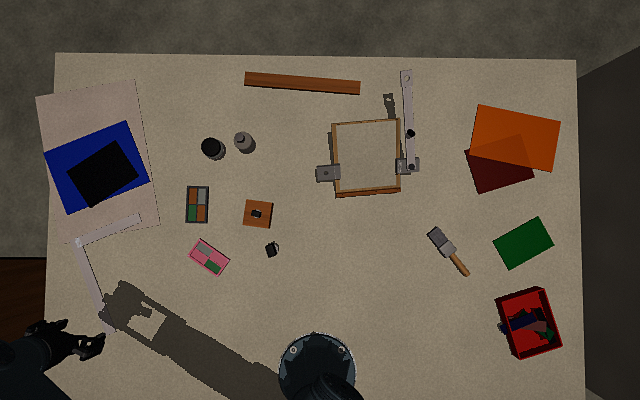

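The scene shows the easel, with the bar swung up the slope, at top px (368,155). The target panel is at (197,204) and the pink look-alike at (209,257). The rack with its pin is at (258,214), and the larger pin stands at (272,249). Next I'll zoom in and check the depth data.

```bash
cat > h.py <<'E'
import numpy as np, cv2
def load(f): return dict(np.load(f))
def cloud(c):
    v,u=np.mgrid[:400,:640]; d=c["depth"]
    P=np.stack([(u-c["cx"])/c["fx"]*d,(v-c["cy"])/c["fy"]*d,d],-1)
    return (P-c["t"])@c["R"]
def proj(c,X):
    p=np.asarray(X)@c["R"].T+c["t"]; return np.stack([c["fx"]*p[...,0]/p[...,2]+c["cx"],c["fy"]*p[...,1]/p[...,2]+c["cy"]],-1)
def ray(c,uv):
    uv=np.asarray(uv,float); d=np.stack([(uv[...,0]-c["cx"])/c["fx"],(uv[...,1]-c["cy"])/c["fy"],np.ones(uv.shape[:-1])],-1)@c["R"]
    return -c["R"].T@c["t"], d
def onplane(c,uv,z):
    o,d=ray(c,uv); return o+d*((z-o[2])/d[...,2])[...,None]
def tri(cs,uvs):
    A=np.zeros((3,3));b=np.zeros(3)
    for c,uv in zip(cs,uvs):
        o,d=ray(c,uv); d=d/np.linalg.norm(d); M=np.eye(3)-np.outer(d,d); A+=M;b+=M@o
    X=np.linalg.solve(A,b); return X
E
python3 - <<'E'
from h import *
t=load("top0.npz");s=load("scene0.npz")
W=cloud(t);
print("table z top",np.percentile(W[280:330,300:420,2],[5,50,95]).round(4), "scene",np.percentile(cloud(s)[150:180,260:330,2],[5,50,95]).round(4))
# sheet plane
for c,(a,b,e,f) in ((t,(130,180,345,390)),(s,(210,235,215,265))):
    P=cloud(c)[a:b,e:f].reshape(-1,3);m=P.mean(0);U,S,V=np.linalg.svd(P-m,full_matrices=False);n=V[2]*np.sign(V[2][2])
    print("plane",m.round(4),n.round(4),np.degrees(np.arccos(n[2])),"rms",S[2]/len(P)**.5,"yaw deg",np.degrees(np.arctan2(-n[1],-n[0])))
def crop(c,y0,y1,x0,x1,k,n): cv2.imwrite(n,cv2.resize(np.clip(c["img"][y0:y1,x0:x1,::-1].astype(float)*1.3,0,255).astype(np.uint8),None,fx=k,fy=k,interpolation=cv2.INTER_CUBIC))
crop(t,60,205,310,430,4,"pics/tc.png"); crop(s,180,300,115,310,4,"pics/sc.png")
E
```

```text
table z top [-0.0031  0.0005  0.0042] scene [-0.0045 -0.0023 -0.    ]
plane [ 0.6318 -0.1367  0.0848] [-0.0654 -0.9784  0.1962] 78.6837354701563 rms 0.0361545936294246 yaw deg 86.1779451655323
plane [ 0.6315 -0.1308  0.0803] [-0.6158 -0.2657  0.7417] 42.120486072919114 rms 0.014309529619080701 yaw deg 23.337763860943827
```

View pics/tc.png

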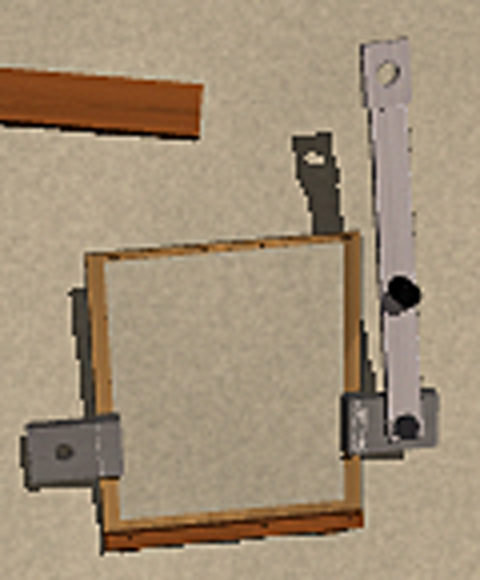

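View pics/sc.png

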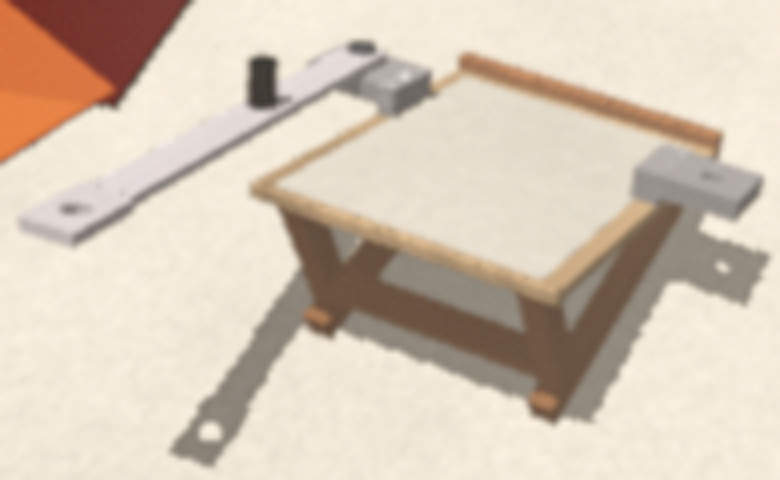

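The crops show these points:
- **Lug hole:** top px (325.6,172.6), scene (292.9,223.4).
- **Bar hole:** top (406.6,77.4), scene (132.9,231.6).
- **Hinge disc:** top (410.9,166.4), scene (204.9,191.4).

The upper board corners are clear in both views, so I'll triangulate and locate the panel and pin.

```bash
cat >> h.py <<'E'
def boardR(yaw,tilt=np.radians(25)):
    c,s=np.cos(yaw),np.sin(yaw); Z=np.array([[c,-s,0],[s,c,0],[0,0,1]])
    ct,st=np.cos(tilt),np.sin(tilt)
    return Z@np.array([[ct,0,-st],[0,1,0],[st,0,ct]])
E
python3 - <<'E'
from h import *
t=load("top0.npz");s=load("scene0.npz")
pts={"lug":((325.6,172.6),(292.9,223.4)),"barhole":((406.6,77.4),(132.9,231.6)),"hinge":((410.9,166.4),(204.9,191.4)),
"cR":((399.4,117.6),(177.1,226.4)),"cL":((331.1,123.1),(253.4,254.1))}
X={}
for k,(a,b) in pts.items():
    X[k]=tri((t,s),(a,b)); print(k,X[k].round(4),"err px",(proj(t,X[k])-a).round(2),(proj(s,X[k])-b).round(2))
for c,(a,b,e,f) in ((t,(135,180,345,385)),(s,(210,235,215,265))):
    P=cloud(c)[a:b,e:f].reshape(-1,3);P=P[(P[:,2]>.03)&(P[:,2]<.2)]
    A=np.c_[P[:,:2],np.ones(len(P))];k=np.linalg.lstsq(A,P[:,2],rcond=None)[0]
    print("plane",k.round(4),"slope",np.degrees(np.arctan(np.hypot(*k[:2]))),"yaw",np.degrees(np.arctan2(k[1],k[0])),"rms",np.std(A@k-P[:,2]), P.mean(0).round(4))
d=X["lug"]-X["hinge"];print("lug-hinge",np.linalg.norm(d),"yaw",np.degrees(np.arctan2(-d[0],d[1])))
d=X["cL"]-X["cR"];print("corners",np.linalg.norm(d),"yaw",np.degrees(np.arctan2(-d[0],d[1])))
print("bar",np.linalg.norm(X["barhole"]-X["hinge"]))
# panel: pixels differing from table in a window
img=t["img"].astype(int)
hsv=cv2.cvtColor(t["img"],cv2.COLOR_RGB2HSV)
tab=np.median(img[170:240,140:180].reshape(-1,3),0);print("table",tab)
def blob(mask,y0,y1,x0,x1):
    m=np.zeros((400,640),np.uint8);m[y0:y1,x0:x1]=mask[y0:y1,x0:x1]
    n,l,st,ce=cv2.connectedComponentsWithStats(m);i=1+np.argmax(st[1:,4]);c=cv2.findContours((l==i).astype(np.uint8),0,2)[0]
    c=max(c,key=cv2.contourArea);return cv2.minAreaRect(c),st[i,4]
diff=(np.abs(img-tab).sum(-1)>70).astype(np.uint8)
for name,m,w,z in (("panel",diff,(178,232,178,215),.012),("rack",diff,(190,235,235,280),.046),("pin",(img.max(-1)<60).astype(np.uint8),(200,228,245,270),.078)):
    r,a=blob(m,*w);bp=onplane(t,cv2.boxPoints(r),z)
    print(name,r,a,"ctr",onplane(t,np.array(r[0]),z).round(4),"sides",np.linalg.norm(np.diff(bp[:3],axis=0),axis=1).round(4),"dir",[np.degrees(np.arctan2(v[1],v[0])).round(1) for v in np.diff(bp[:3],axis=0)])
P=cloud(t)
def cropA(y0,y1,x0,x1,c): return cv2.resize(np.clip(c["img"][y0:y1,x0:x1,::-1]*1.3,0,255).astype(np.uint8),(380,400),interpolation=cv2.INTER_CUBIC)
cv2.imwrite("pics/pp.png",np.hstack([cropA(180,260,180,256+0,t)*0+cropA(180,260,205-25,256,t),cropA(185,265,230,306,t)]))
E
```

```text
lug [ 0.58   -0.0193  0.0827] err px [-0.42  0.22] [-0.57 -0.03]
barhole [ 0.8156 -0.2238  0.1912] err px [-0.41  0.39] [-0.81 -0.05]
hinge [ 0.5986 -0.2586  0.091 ] err px [-0.2   0.14] [-0.28 -0.02]
cR [ 0.7295 -0.2207  0.1167] err px [-0.44  0.35] [-0.74 -0.05]
cL [ 0.7125 -0.033   0.1171] err px [-0.33  0.21] [-0.53 -0.02]
plane [ 0.4649  0.0435 -0.207 ] slope 25.028582621211594 yaw 5.347416851517467 rms 0.0021221697873255096 [ 0.6258 -0.1306  0.0782]
plane [ 0.4652  0.0468 -0.2092] slope 25.060599220638498 yaw 5.7485277640709596 rms 0.000741099281822085 [ 0.6299 -0.1325  0.0777]
lug-hinge 0.24018970683100455 yaw 4.462184339527684
corners 0.18843883975110465 yaw 5.172775332045222
bar 0.24145124405469887
table [135. 122. 105.]
panel ((196.94064331054688, 204.28135681152344), (23.15380859375, 37.279300689697266), 1.9091525077819824) 813 ctr [0.4912 0.3575 0.012 ] sides [0.1101 0.0682] dir [np.float64(-0.5), np.float64(-91.5)]
rack ((257.8799743652344, 213.33998107910156), (28.42569351196289, 26.44579315185547), 8.13010311126709) 733 ctr [0.4654 0.1727 0.046 ] sides [0.0758 0.0817] dir [np.float64(-7.2), np.float64(-97.8)]
pin ((256.0377197265625, 213.367919921875), (9.889959335327148, 5.906504154205322), 15.945395469665527) 60 ctr [0.4652 0.1732 0.078 ] sides [0.0164 0.0276] dir [np.float64(-15.1), np.float64(-105.6)]
```

View pics/pp.png

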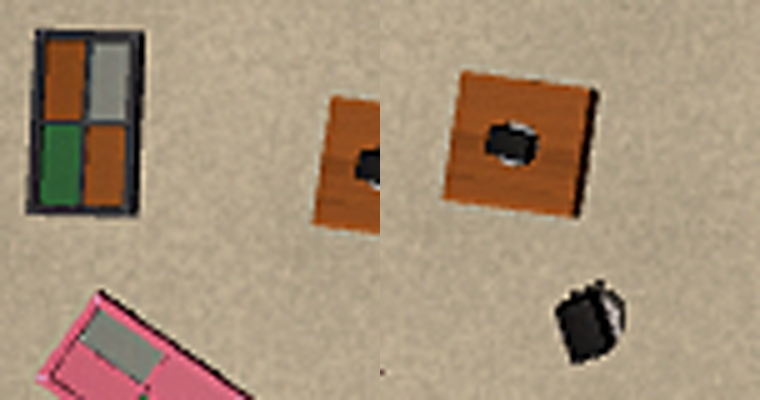

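The panel is at top px (197,204) with yaw about -2.5° and a thin shadow on its right side. The pin block is at (256,213.4) with its 16 mm side at about -13°. The board measures 25.0° slope and yaw about 5°, and the hinge-to-lug (240.2) and bar (241.5) lengths match the spec. Now I'll pick up the panel.

```bash
cat >> h.py <<'E'
YAW=np.radians(5.0); RB=boardR(YAW)
def ori(zdir,ydir):
    z=np.asarray(zdir,float);z/=np.linalg.norm(z);y=np.asarray(ydir,float);y=y-z*(y@z);y/=np.linalg.norm(y)
    return np.stack([np.cross(y,z),y,z],1)
def down(yaw): # closing direction at yaw
    return ori([0,0,-1],[np.cos(yaw),np.sin(yaw),0])
E
python3 - <<'E'
from h import *
from plant import bot,status
X={"lug":([.58,-.0193,.0827],[70,120,20]),"hinge":([.5986,-.2586,.091],[70,-120,31]),"cR":([.7295,-.2207,.1167],[203,-95,0]),"cL":([.7125,-.033,.1171],[203,95,0])}
for k,(w,b) in X.items(): print(k,"origin",(np.array(w)-RB@np.array(b)/1e3).round(4))
O=np.mean([np.array(w)-RB@np.array(b)/1e3 for w,b in X.values()],0)
print("O",O.round(4),"plane z at place",.4652*(O[0]+.05)+.0468*O[1]-.2092,"vs",O[2]+.05*np.tan(np.radians(25)))
P=np.array([.4912,.3585,0]);yw=np.radians(-2.5)
q0=status.read_qpos()
for s in (90,-90):
    R=down(yw+np.radians(s));RBt=ori(-RB[:,2],RB[:,1]*np.sign(s))
    print(s,np.round(bot.solve_ik(P+[0,0,.1],R),2),np.round(bot.solve_ik(O+RB@[.06,0,.05],RBt),2))
    kn=[bot.solve_ik(O+RB@[.17,-.115,.04],RBt), bot.solve_ik(O+RB@[.07,-.02,.04],RBt)];print([None if k is None else np.round(k,2) for k in kn])
E
```

```text
lug origin [ 0.5357 -0.1436  0.035 ]
hinge origin [ 0.538  -0.1434  0.0333]
cR origin [ 0.5379 -0.1421  0.0309]
cL origin [ 0.5375 -0.1437  0.0313]
O [ 0.5373 -0.1432  0.0326] plane z at place 0.057299205483736626 vs 0.05594756589542717
90 [ 0.44  0.41  1.62 -0.    1.11 -1.09] [-0.59  0.17  2.    0.44  0.67 -2.55]
[array([-0.63,  0.39,  1.61,  0.38,  0.83, -2.51]), array([-0.6 ,  0.22,  1.95,  0.45,  0.68, -2.57])]
-90 [ 0.44  0.41  1.62 -0.    1.11  2.05] [-0.59  0.17  2.    0.44  0.67  0.59]
[array([-0.63,  0.39,  1.61,  0.38,  0.83,  0.64]), array([-0.6 ,  0.22,  1.95,  0.45,  0.68,  0.57])]
```

```bash
python3 - <<'E'
from h import *
from plant import bot,status,imaging
P=np.array([.4912,.3585,0]);R=down(np.radians(-92.5))
bot.move_to(P+[0,0,.06],R); bot.grip(.86)
hit=bot.move_straight(P+[0,0,-.008],velocity=.06,max_force=6)
p=status.read_tool_pos();print("hit",hit,p.round(4),status.read_ft_force().round(1),status.read_time_s())
np.savez("pick.npz",p=p)
E
```

```text
hit True [ 0.4906  0.3582 -0.0007] [-1.3 -2.2  7.1] 3.25
```

```bash
python3 - <<'E'
from h import *
from plant import bot,status,imaging
p=np.array([.4912,.3585,.004])
bot.move_straight(p,.06); bot.grip(.6)
print("w",status.read_gripper_width(),status.read_grip_force(),status.read_ft_force().round(1))
bot.move_straight([.4912,.3585,.25],.25); bot.pause(.2)
print("w",status.read_gripper_width(),status.read_grip_force(),status.read_ft_force().round(1),status.read_moment().round(2))
O=np.array([.5373,-.1432,.0336]);RT=ori(-RB[:,2],-RB[:,1])
bot.move_to(O+RB@[.065,0,.08],RT)
c=imaging.capture("scene");np.savez("s1.npz",**c);t=imaging.capture("top");np.savez("t1.npz",**t)
im=np.vstack([cv2.resize(c["img"][150:280,150:330],None,fx=2.2,fy=2.2),cv2.resize(t["img"][80:220,300:480],None,fx=2.2,fy=2.2)])[:,:,::-1]
cv2.imwrite("pics/held.png",im);print(im.shape,status.read_time_s(),status.read_tool_pos().round(4))
E
```

```text
w 0.7049648455649035 65.58953046798706 [-0.1  0.9  3.4]
w 0.7082970231589301 64.9830687046051 [-0.7  0.5 -1.3] [-0.06 -0.02 -0.02]
(594, 396, 3) 7.075 [ 0.5627 -0.1403  0.1338]
```

View pics/held.png

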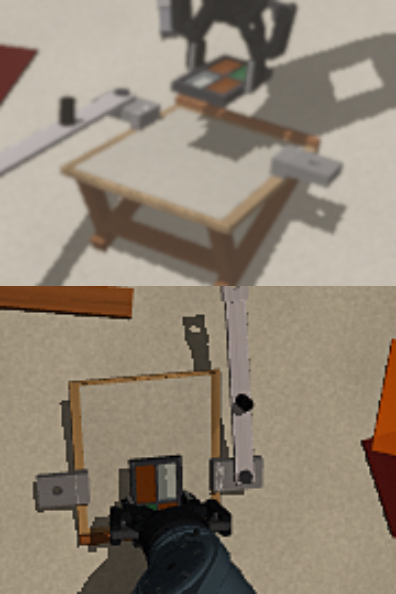

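The panel is held flat above the board's lower half, at crop px (157,480) in the top view. Next I'll lower it onto the face and slide it to the ledge.

```bash
python3 - <<'E'
from h import *
from plant import bot,status,imaging
O=np.array([.5373,-.1432,.0336]);W=lambda b:O+RB@np.array(b);B=lambda w:(RB.T@(w-O)).round(4)
bot.move_straight(W([.063,0,.02]),.1)
h=bot.move_straight(W([.063,0,-.004]),.03,max_force=4)
p=B(status.read_tool_pos());print("face",h,p,(RB.T@status.read_ft_force()).round(1))
z=p[2]+.0005
bot.move_straight(W([.063,0,z]),.03)
h=bot.move_straight(W([.045,0,z]),.03,max_force=6)
p=B(status.read_tool_pos());print("ledge",h,p,(RB.T@status.read_ft_force()).round(1))
bot.move_straight(W([p[0],0,z-.001]),.03)
print(B(status.read_tool_pos()),(RB.T@status.read_ft_force()).round(1),status.read_moment().round(2))
bot.grip(.95)
print(status.read_time_s(),(RB.T@status.read_ft_force()).round(1))
bot.move_straight(W([p[0],0,.10]),.15)
np.savez("pl.npz",p=p)
c=imaging.capture("scene");np.savez("s2.npz",**c);t=imaging.capture("top");np.savez("t2.npz",**t)
E
```

```text
face True [ 0.0632 -0.0003  0.0063] [-0.1  0.9  6.6]
ledge True [ 0.0547 -0.0002  0.0068] [ 3.8  0.2 -0.2]
[ 0.0548 -0.0002  0.0063] [-0.7  2.2  9.7] [-0.09  0.42 -0.2 ]
9.6 [ 0.2 -0.   0.4]
```

```bash
cat >> h.py <<'E'
O=np.array([.5366,-.1433,.0351]);W=lambda b:O+RB@np.array(b,float)
B=lambda w:(RB.T@(np.asarray(w)-O)).round(4)
def knob(th,z,lead=0): # pose for caging the knob, lead = tangential lead toward closing
    u=np.array([np.sin(th),np.cos(th),0]);t=np.array([np.cos(th),-np.sin(th),0])
    return W(np.array([.07,-.12,z])+.1*u-lead*t), ori(-RB[:,2],RB@t)
E
python3 - <<'E'
from h import *
from plant import bot,status,imaging
c=load("s2.npz");t=load("t2.npz")
im=np.hstack([cv2.resize(c["img"][170:270,170:310],None,fx=2.8,fy=2.8,interpolation=2),cv2.resize(t["img"][100:200,310:450],None,fx=2.8,fy=2.8,interpolation=2)])[:,:,::-1]
cv2.imwrite("pics/placed.png",im)
th0=1.505
k,_=knob(th0,.056);print("knob top pred px",proj(load("top0.npz"),k),proj(load("scene0.npz"),k), "expect ~ (410.5,132.5),(180,195)")
p,R=knob(th0,.095);print([np.round(bot.solve_ik(*knob(a,.04)),2) for a in (1.5,.75,0)])
bot.move_to(p,R);bot.grip(.3)
h=bot.move_straight(knob(th0,.040)[0],.05,max_force=5)
print(h,B(status.read_tool_pos()),status.read_ft_force().round(1),status.read_gripper_width(),status.read_time_s())
E
```

```text
knob top pred px [411.48968188 134.19644485] [179.94844233 193.87325166] expect ~ (410.5,132.5),(180,195)
[array([-0.63,  0.39,  1.62,  0.38,  0.84,  0.57]), array([-0.57,  0.3 ,  1.77,  0.39,  0.76, -0.15]), array([-0.61,  0.21,  1.95,  0.44,  0.68, -1.  ])]
False [ 0.1701 -0.1136  0.0404] [ 0.7 -0.2  0.6] 0.2989264028538837 12.9833
```

View pics/placed.png

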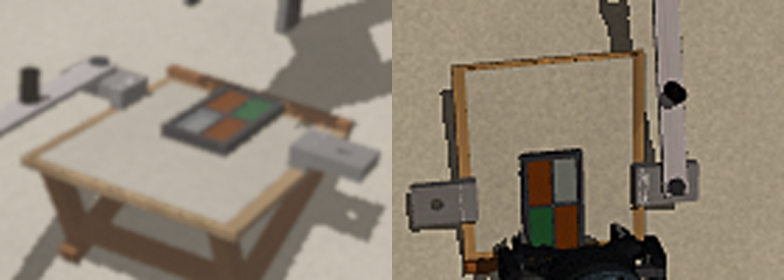

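The panel sits on the ledge, but it looks about 2–3 mm left of midway, at crop px 520–582 between ear edges 477 and 632. I'll measure that by rays before closing the bar.

```bash
python3 - <<'E'
from h import *
from plant import bot,status,imaging
c=imaging.capture("scene");np.savez("s3.npz",**c);t=imaging.capture("top");np.savez("t3.npz",**t)
def onboard(c,uv,z):
    o,d=ray(c,uv);o=RB.T@(o-O);d=d@RB;return o+d*((z-o[2])/d[...,2])[...,None]
def comp(c,m,w):
    y0,y1,x0,x1=w;k=np.zeros((400,640),np.uint8);k[y0:y1,x0:x1]=m[y0:y1,x0:x1]
    n,l,st,ce=cv2.connectedComponentsWithStats(k);i=1+np.argmax(st[1:,4]);return l==i
# panel: rows profile in each view via "differs from sheet"
for n,c,w,ref in (("top",load("t2.npz"),(145,182,345,385),(130,145,350,385)),("scene",c,(195,232,225,275),(222,232,205,225))):
    im=c["img"].astype(int);sh=np.median(im[ref[0]:ref[1],ref[2]:ref[3]].reshape(-1,3),0)
    m=comp(c,(np.abs(im-sh).sum(-1)>75).astype(np.uint8),w)
    v,u=np.nonzero(m);b=onboard(c,np.c_[u,v].astype(float),.012)
    for lo,hi in ((.05,.07),(.07,.09),(.085,.1)):
        q=b[(b[:,0]>lo)&(b[:,0]<hi)];print(n,"x",lo,"y range",np.percentile(q[:,1],[1.5,98.5]).round(4))
    print("x max",np.percentile(b[:,0],98.5),"sheet",sh)
for n,c,uv in (("top",t,(325.6,172.6)),("scene",c,(292.9,223.4))): print(n,"lug hole",onboard(c,np.array(uv),.02).round(4))
for n,c,uv in (("top",t,(410.9,166.4)),("scene",c,(204.9,191.4))): print(n,"hinge",onboard(c,np.array(uv),.031).round(4))
im=np.vstack([cv2.resize(c["img"][170:250,195:310],None,fx=4,fy=4,interpolation=2),cv2.resize(t["img"][130:205,310:425],None,fx=4,fy=4,interpolation=2)]) if 0 else None
a=cv2.resize(load("s3.npz")["img"][170:250,190:310],None,fx=3.6,fy=3.6,interpolation=2);b=cv2.resize(t["img"][135:200,312:432],None,fx=3.6,fy=3.6,interpolation=2)
cv2.imwrite("pics/p3.png",np.vstack([a,b])[:,:,::-1])
E
```

```text
top x 0.05 y range [-0.031  0.032]
top x 0.07 y range [-0.0313  0.0314]
top x 0.085 y range [-0.0293  0.0318]
x max 0.11321581933283775 sheet [152. 140. 119.]
scene x 0.05 y range [-0.068   0.0415]
scene x 0.07 y range [-0.0548  0.043 ]
scene x 0.085 y range [-0.0467  0.043 ]
x max 0.1262267962678222 sheet [187. 180. 167.]
top lug hole [0.0695 0.1185 0.02  ]
scene lug hole [0.0678 0.1207 0.02  ]
top hinge [ 0.0717 -0.1203  0.031 ]
scene hinge [ 0.0744 -0.1168  0.031 ]
```

View pics/p3.png

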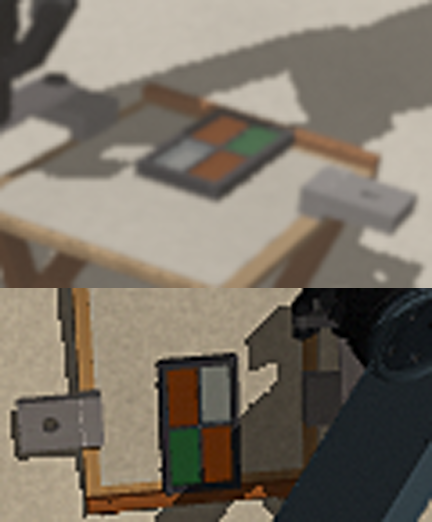

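By top-view rays the panel spans y −31 to +32 mm between lug and hinge, so it is midway to within about 1.4 mm and against the ledge. Next I'll swing the bar.

```bash
python3 - <<'E'
from h import *
from plant import bot,status,imaging
F=[]
for a in np.linspace(1.505,0,8)[1:]:
    p,R=knob(a,.040); bot.move_straight(p,.12,ori=R); F.append(np.linalg.norm(status.read_ft_force()))
print("F",np.round(F,1),status.read_time_s())
bot.grip(0.1)
print("w",status.read_gripper_width(),B(status.read_tool_pos()),(RB.T@status.read_ft_force()).round(1))
bot.grip(.4)
p,R=knob(0,.12); bot.move_straight(p,.15)
# retract toward the rack
pin=np.array([.4652,.1732,.064]); 
for s in (0,90,180,-90):
    q=bot.solve_ik(pin+[0,0,.1],down(np.radians(-13+s)));print(s,None if q is None else q.round(2))
q=bot.solve_ik(pin+[0,0,.12],down(np.radians(-13+180)))
bot.move_to(pin+[0,0,.12],down(np.radians(-13+180)) if abs(q[5])<2.6 else down(np.radians(-13)))
c=imaging.capture("scene");np.savez("s4.npz",**c);t=imaging.capture("top");np.savez("t4.npz",**t)
a=cv2.resize(c["img"][170:250,190:310],None,fx=4,fy=4,interpolation=2);b=cv2.resize(t["img"][140:190,312:432],None,fx=4,fy=4,interpolation=2)
cv2.imwrite("pics/p4.png",np.vstack([a,b])[:,:,::-1]);print(status.read_time_s())
E
```

```text
F [0.8 0.8 0.9 1.4 1.1 0.4 0.5] 15.65
w 0.16302489645006013 [ 0.0713 -0.0206  0.0405] [1.5 1.5 4.5]
0 [ 0.12  0.09  1.87 -0.    1.18  0.34]
90 [ 0.12  0.09  1.87 -0.    1.18 -1.23]
180 [ 0.12  0.09  1.87 -0.    1.18 -2.8 ]
-90 [ 0.12  0.09  1.87 -0.    1.18  1.91]
18.3167
```

View pics/p4.png

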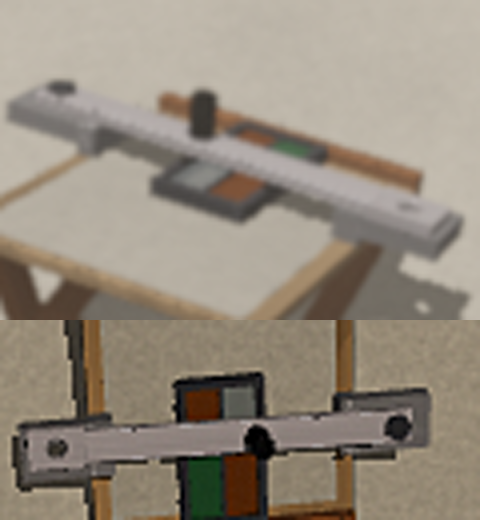

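The bar lies over the lug. Its hole is at top crop px (57,448) and scene crop px (410,206), and it clears the panel. Now the pin: a centring squeeze along its y, then the real grip across its 16 mm side.

```bash
python3 - <<'E'
from h import *
from plant import bot,status,imaging
c=load("s4.npz");t=load("t4.npz")
X=tri((t,c),((325.85,171.6),(292.1,221.1)));print("barhole",X.round(4),"board",B(X))
P=np.array([.4653,.1752,0]);a=np.radians(-13)
R1=down(a-np.pi/2);R2=down(a)
bot.move_to(P+[0,0,.11],R1);bot.grip(.5)
print(bot.move_straight(P+[0,0,.063],.08,max_force=5));bot.grip(.15)
print("w",status.read_gripper_width(),status.read_ft_force().round(1),status.read_moment().round(3));bot.grip(.5)
bot.move_straight(P+[0,0,.10],.15);bot.move_to(P+[0,0,.10],R2)
print(bot.move_straight(P+[0,0,.061],.08,max_force=5));bot.grip(.05)
print("w",status.read_gripper_width(),status.read_ft_force().round(1),status.read_grip_force(),status.read_tool_pos().round(4))
h=bot.move_straight(P+[0,0,.20],.15,max_force=25)
print(h,status.read_gripper_width(),status.read_tool_pos().round(4),status.read_time_s())
Rt=[ori(-RB[:,2],RB@v) for v in ([1,0,0],[.97,-.22,0])]
for R in Rt: q=bot.solve_ik(W([.07,.12,.12]),R);print(q.round(2))
E
```

```text
barhole [ 0.5818 -0.0198  0.0924] board [0.0747 0.1191 0.0284]
False
w 0.26633845424043495 [-0.1 -0.7  5. ] [0.023 0.111 0.023]
False
w 0.17205942455903225 [-1.6 -0.3  5.3] 59.35459077358246 [0.4657 0.1753 0.0617]
False 0.17363485333624692 [0.4645 0.1751 0.1989] 25.2083
[-0.38 -0.09  2.09  0.28  0.76 -0.63]
[-0.38 -0.09  2.09  0.28  0.76 -0.41]
```

The pin is held: width 0.17 ≈ 16 mm, and it is free of the rack. I'll hover it with the tip 12 mm above the bar hole and take a look.

```bash
cat >> h.py <<'E'
RP=ori(-RB[:,2],RB@[.97,-.22,0]); L=.0557
def tip(x,y,z): return W([x,y,z+L])   # TCP position that puts the pin tip at board (x,y,z)
E
python3 - <<'E'
from h import *
from plant import bot,status,imaging
bot.move_to(tip(.071,.1195,.06),RP); bot.move_straight(tip(.071,.1195,.040),.08);bot.pause(.15)
print(B(status.read_tool_pos()),status.read_time_s())
c=imaging.capture("scene");np.savez("s5.npz",**c);t=imaging.capture("top");np.savez("t5.npz",**t)
P=W([.071,.1195,.040]);print("tip pred px scene",proj(c,P),"top",proj(t,P)); 
for z in (.028,): print("under tip at bar z",proj(c,W([.071,.1195,z])),proj(t,W([.071,.1195,z])))
a=cv2.resize(c["img"][180:240,262:322],None,fx=7,fy=7,interpolation=2);b=cv2.resize(t["img"][145:205,300:360],None,fx=6,fy=7,interpolation=2)
cv2.imwrite("pics/p5.png",np.hstack([a,b])[:,:,::-1])
E
```

```text
[0.0714 0.1198 0.096 ] 26.6167
tip pred px scene [293.14383629 216.03529917] top [325.63377508 174.45312984]
under tip at bar z [292.38022609 220.68279334] [325.38207858 173.04701183]
```

View pics/p5.png

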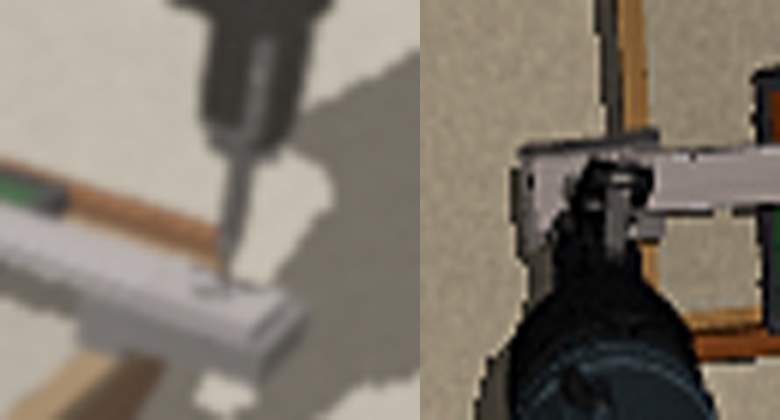

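In the scene view the tip points at the bar hole: hole at crop (213,285), predicted landing (215,287). I'll go down with a force stop.

```bash
python3 - <<'E'
from h import *
from plant import bot,status,imaging
f0=RB.T@status.read_ft_force()
h=bot.move_straight(tip(.0715,.1195,.0225),.03,max_force=4)
print("to bar",h,B(status.read_tool_pos())-[0,0,L],(RB.T@status.read_ft_force()-f0).round(1))
if not h:
    h=bot.move_straight(tip(.070,.1195,.0225),.03,max_force=8);print("drag",h,(RB.T@status.read_ft_force()-f0).round(1))
    h=bot.move_straight(tip(.070,.1195,.005),.03,max_force=5)
    print("to lug",h,B(status.read_tool_pos())-[0,0,L],(RB.T@status.read_ft_force()-f0).round(1),status.read_moment().round(2))
print(status.read_time_s())
E
```

```text
to bar False [0.0714 0.1196 0.0224] [ 0.4 -0.2 -1.2]
drag False [ 2.  -1.  -0.4]
to lug True [0.0695 0.1193 0.0147] [ 1.5 -0.4 -1.2] [-0.19  0.13 -0.09]
28.0667
```

The tip is through the bar hole and 5 mm into the lug. I'll go on down, easing sideways along the felt force.

```bash
python3 - <<'E'
from h import *
from plant import bot,status,imaging
f0=np.array([0,0,0.]);x,y=.0697,.1194;z=.0147
for i in range(14):
    h=bot.move_straight(tip(x,y,-.0118),.04,max_force=9)
    bp=B(status.read_tool_pos())-[0,0,L];f=(RB.T@status.read_ft_force());m=RB.T@status.read_moment()
    print(i,h,bp.round(4),f.round(1),m.round(2),round(x,4),round(y,4))
    if bp[2]<-.010 or not h: break
    lat=f[:2];n=np.linalg.norm(lat)
    if n>.8: x,y=np.array([x,y])+.0006*lat/n
    bot.move_straight(tip(x,y,bp[2]+.001),.04)
print(status.read_time_s(),status.read_gripper_width())
E
```

```text
0 True [0.0688 0.1193 0.0124] [-1.1 -1.2 -0.9] [-0.46  0.19  0.  ] 0.0697 0.1194
1 True [ 0.0687  0.119  -0.0112] [-1.1 -0.5  9.4] [-0.04  0.48  0.  ] 0.0693 0.1189
29.1917 0.17512372274261837
```

```bash
python3 - <<'E'
from h import *
from plant import bot,status,imaging
h=bot.move_straight(tip(.069,.119,-.016),.02,max_force=8)
print(h,B(status.read_tool_pos())-[0,0,L],(RB.T@status.read_ft_force()).round(1))
bot.grip(.45);print(B(status.read_tool_pos())-[0,0,L],(RB.T@status.read_ft_force()).round(1))
bot.move_straight(tip(.069,.119,.06),.1)
bot.move_to([.40,.15,.25],down(np.radians(-13)));bot.pause(.3)
c=imaging.capture("scene");np.savez("s6.npz",**c);t=imaging.capture("top");np.savez("t6.npz",**t)
a=cv2.resize(c["img"][165:255,195:325],None,fx=4,fy=4,interpolation=2);b=cv2.resize(t["img"][140:195,305:435],None,fx=4,fy=4,interpolation=2)
cv2.imwrite("pics/p6.png",np.vstack([a,b])[:,:,::-1])
g=W([.07,.12,.060]);print("block top pred scene crop",(proj(c,g)-[195,165])*4,"flange ctr",(proj(c,W([.07,.12,.030]))-[195,165])*4,"tip below",(proj(c,W([.07,.12,-.012]))-[195,165])*4,status.read_time_s())
E
```

```text
True [ 0.069   0.119  -0.0115] [-5.1 -0.7 20.4]
[ 0.0676  0.1193 -0.0125] [-0.1 -0.  -0.4]
block top pred scene crop [399.24494497 172.37347153] flange ctr [391.51712658 219.28534583] tip below [381.04826812 282.836758  ] 31.9583
```

View pics/p6.png

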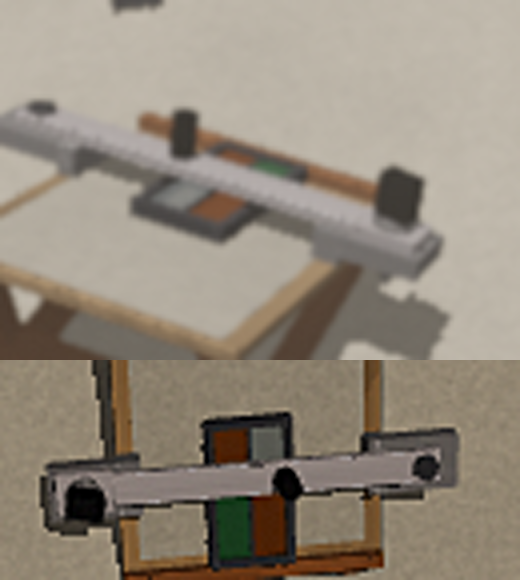

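The pin is seated: its block top is at crop (399,172) as predicted and the flange rests on the bar. The panel lies under the bar midway between the ears at (250,490), and the gripper is clear. Handing in.

```bash
python3 -c "
from plant import bot
print(bot.sign_off())"
```

```text
the job is handed in; nothing more can be done
None
```

The job is handed in at about 32 s on the robot's clock: the panel lies flat against the ledge within about 1.5 mm of midway, the bar is closed over it, the pin is through both holes with its flange on the bar, the gripper is clear, and no move went near the bottle, jar or brush.

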